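# Unpin the paint-pot carrier from its dock

### The arm

A 6-joint arm with a two-finger parallel gripper is mounted at the origin on the work surface. World frame = base frame: x ahead of the robot, y to its left, z up, the work surface at z = 0. Lengths are in m, angles in degrees, forces in N, time in s.
With the tool pointing down it reaches from about 0.4 to 0.825 m from the base axis. Payload 7 kg.
Tool frame: the origin (TCP) lies on the centre line of the jaws, within the pads' length; the fingertips stand r.tip_reach ahead of it and the grasp point (between the pads) is the TCP (r.tip_reach is the distance from the TCP to the fingertips, in m); z points along the fingers, y is the line along which they close (so a half turn about z gives the same grasp; the last joint's range is limited). The gripper opens to 88 mm and grips with 3 to 60 N. Pads are 19 mm wide; open, the fingers measure 130 mm over their backs; the gripper's body (78 mm by 193 mm) begins 47 mm behind the grasp point.
Start: joints at [-55.227, 20.546, 0.682, 0, -70.136, -16.507], TCP at [0.212, -0.641, 0.246] pointing down, gripper open.
Joint ranges: [-176.03, 176.03], [-82.01, 121.73], [-58.28, 71.71], [-173.87, 95.51], [-174.79, -0.11], [-173.66, 173.66]. Speed limits (degrees/s): [136.94, 136.94, 172.46, 180, 180, 180].

### API

Orientations are given as [roll, pitch, yaw] about the fixed x, y, z axes, in that order (R = Rz(yaw) Ry(pitch) Rx(roll)).
In Python, from plant import sensors, cams, r gives the robot as it stands.
- The arm moves only by the tool drive_tool, never from a script. Its argument "rows" is a list of rows, each an object of numbers: "fingers": the gripper's target within -1 to 1 (fully open at 1, half-way at 0, shut at -1); "x", "y", "z": the shift along the tool's x, y, z in m; "spin": the turn about the tool's z in rad. A call has 1 to 10 rows; each row is the pose to reach, as a shift and turn from the pose commanded when the call began, along the tool's axes at that moment; what a row does not reach only later rows make up. A row lasts 1/8 s, in which the tool goes at most 62.5 mm and 10.7 degrees, less where a joint would pass 70% of its speed; a pose out of reach is approached as far as the arm can. A call with a gripper value outside its range is refused whole. The fingers move at their own pace and stop on an object; "newtons" is the grip in N (left out, the last holds). Time passes only in rows, so rows that repeat a pose let the fingers close. It gives the time, the measured TCP pose, the force, the opening and the grip force at its end, in the units of the state.
- sensors.get_state(): the state, without advancing time (a new reading comes with each control period).
- cams.capture(name): name is "side" or "top"; returns a dict with "pixels" (480x640x3 uint8, red, green, blue), "intrinsics" (3x3 intrinsics, pixels), "eye" and "orientation" of the camera in the world. Camera axes: x right, y up, looking along -z (the intrinsics and any distortion apply to the point x, -y, -z); pixel columns grow to the right and rows downward; lengths in m; the calibration is good to about 2 mm. A picture is of the moment at which its call begins. There is no depth.
- r.close_job(): hands the job in; it is judged then, once.
The state is a dict: "time_s": time; "joints": joint angles; "qd": joint speeds; "joint_torque": joint torques, N m; "tcp_pos": TCP position; "eef_rot": TCP orientation; "contact_force": force on the tool from outside, world axes, zero at the start; "moment": the same for the moment, N m; "gripper_width": finger opening in m; "gripper_force": force on a finger pad.
Only numpy, scipy, OpenCV 4.12 (cv2) and the standard library are available. Lean on these libraries where they do the work, as an engineer would, in place of code of your own. Each camera call takes 0.05 s, during which the arm holds its last target. There are 200 camera calls.

### The job

In the umbrella painting workshop the plywood carrier with the four lidded paint pots is pinned in its dock by a sprung plunger. Pull that dock's black knob up and twist it until it stays up by itself, then draw the carrier out of the dock and stand it upright in the middle of the white tile, leaving the plunger latched up.

Things in the scene. Friction and masses are not known exactly. Their poses are not given: they have to be found in the camera images.
- knob: Black bar knob on the pot carrier's dock (a twin dock holds a carrier of two flat tins). Bar 40 mm long (x), 14 wide (y), 28 high; origin at its centre, 82 mm above the table when down; steel sleeve below it tops out at 56 mm. The carrier lies on its starting -x side. Raised 12 mm or more, it turns freely up to 1.3 rad either way; turned 0.6 or more (1 is safe) and let down, it stays up.
- plunger (a joint): Upward travel of that knob and its pin in m: 0 down, pin in the carrier's tongue; 0.012 latched on the sleeve; 0.022 upper stop. The spring pulls down with 5 N at 0, 12 N at the stop.
- pot_carrier_grip (a point): Grip point in the upright board (44 mm along x, 14 thick along y) of the plywood carrier with four round lidded pots: 84 mm above its underside, 18 below the board's top. Base 84 x 100 mm, pot tops 48 mm up. Its 32 mm wide tongue (+x, to 99 mm) is pinned under the dock's bracket, 85 mm from this point: slide it 60 mm along -x, level, on the dock floor, before lifting. 0.28 to 0.56 kg.
- tile_top (a point): Centre of the top face of the fixed white ceramic tile between the docks, 200 x 200 mm, 10 mm thick, z up, x and y along its sides. A carrier standing on it has its grip point 84 mm above this.

How it is judged (in metres and radians):
On the way:
1. the plunger is up and stays up with the fingers off its knob (value of joint plunger above 0.009 m and contact force between the fingers and knob below 0.1 N), for 0.3 s.
At the end, for the whole second after the job is handed in: The plunger is latched up (travel over 9 mm), and the pot carrier stands upright (tilt under 0.1 rad) and released on the tile, its grip point within 50 mm of the tile's centre seen from above and 79 to 89 mm above the tile's top (value of joint plunger above 0.009 m and horizontal distance between pot_carrier_grip and tile_top below 0.05 m and z of pot_carrier_grip in the frame of tile_top between 0.079 and 0.089 m and angle between pot_carrier_grip's own z axis and vertical below 0.1 rad); the robot touches nothing.
It fails at once if the pot carrier is tipped by more than 0.6 rad (angle between pot_carrier_grip's own z axis and vertical above 0.6 rad).
It also fails if it takes over 58 s, if anything falls off the work surface, if the arm or the gripper's body presses on something with over 40 N, if the wrist force passes 120 N, or if a joint passes its speed limit or range.

## Working session

There is one attempt and no reset: what is moved stays moved. The work goes in short steps, Python scripts to look and compute and a tool call to move; the robot and the scene stay as the last step left them, time stands still between calls to the robot, and variables do not carry over. Pictures are saved under pics/ and viewed, at most 10 in all, crops included, and the job is handed in when it is done.

Besides the shell and the picture viewer there is one more tool, called after "Request:" as name(argument=value, ...), one argument or row to a line, values as JSON. drive_tool: Moves the arm, as the interface text tells. Its arguments: {"type":"object","properties":{"rows":{"type":"array"},"newtons":{"type":"number"}},"required":["rows"]}

```bash
mkdir -p pics
python3 - <<'E'
from plant import sensors,cams,r
import cv2,numpy as np,pickle
print(sensors.get_state(), r.tip_reach)
for n in("top","side"):
    c=cams.capture(n); pickle.dump(c,open(n+'.pkl','wb'))
    cv2.imwrite(f'pics/{n}0.png',c['pixels'][:,:,::-1]); print(n,{k:np.round(v,4).tolist() for k,v in c.items() if k!='pixels'})
E
```

```text
{'time_s': 0.0, 'joints': array([-5.52263259e+01,  2.05910006e+01,  6.34703502e-01, -2.01857857e-02,
       -7.01363472e+01, -1.65083990e+01]), 'qd': array([ 0.01484737, -0.0253975 , -0.00885115, -0.0109483 , -0.05630175,
       -0.00043533]), 'joint_torque': array([-3.17897517e-03, -5.82707369e+01,  2.93047482e+01,  6.99747518e+00,
        6.70576832e-03, -1.83539669e-04]), 'tcp_pos': array([ 0.21140924, -0.64056072,  0.24463443]), 'eef_rot': array([ 1.79905782e+02, -8.13417670e-03, -1.61741592e+02]), 'contact_force': array([ 0.18261433, -0.11807622,  0.09746616]), 'moment': array([ 0.01613343, -0.01232055, -0.07163384]), 'gripper_force': 0.0, 'gripper_width': 0.08771202347884301} 0.019
top {'intrinsics': [[585.8106, 0.0, 312.5165], [0.0, 585.8106, 242.3802], [0.0, 0.0, 1.0]], 'eye': [0.3997, -0.0141, 1.2607], 'orientation': [6.383, 0.1323, -88.8351]}
side {'intrinsics': [[567.6409, 0.0, 311.7074], [0.0, 567.6409, 240.953], [0.0, 0.0, 1.0]], 'eye': [0.3597, 0.6265, 0.8201], 'orientation': [43.0057, -0.4838, -164.0438]}
```

View pics/top0.png

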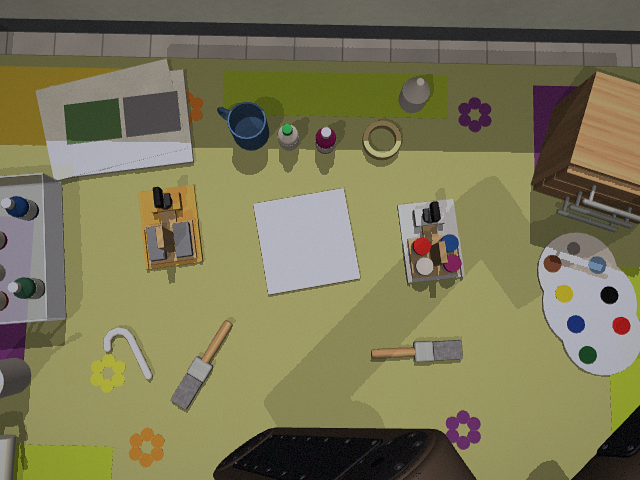

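View pics/side0.png

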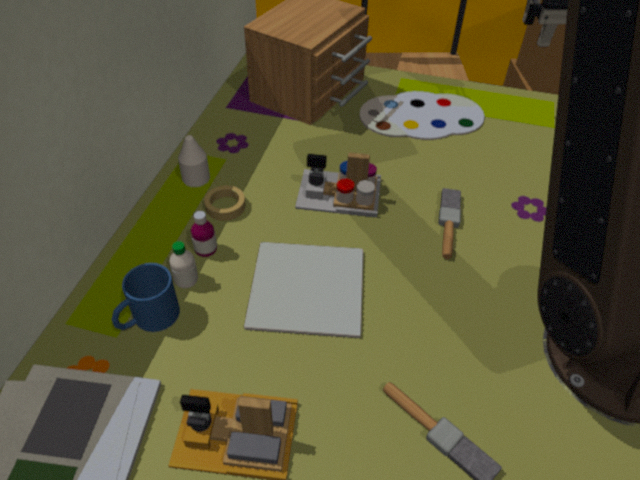

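The pot carrier sits in the white dock: top view about (430,240), knob about (432,212); side view knob about (316,165), board about (358,168). The tile is centred near (307,241) in the top view. Next I'll enlarge the dock in both views.

```bash
cat > h.py <<'E'
import numpy as np,cv2
from scipy.spatial.transform import Rotation as R
def ray(c,u,v):
    K=np.array(c['intrinsics']); d=np.linalg.inv(K)@[u,v,1]; d=np.array([d[0],-d[1],-d[2]])
    return np.array(c['eye']),R.from_euler('xyz',c['orientation'],degrees=True).as_matrix()@d
def onz(c,u,v,z):
    e,d=ray(c,u,v); return e+d*(z-e[2])/d[2]
def tri(c1,p1,c2,p2):
    e1,d1=ray(c1,*p1); e2,d2=ray(c2,*p2)
    s=np.linalg.lstsq(np.c_[d1,-d2],e2-e1,rcond=None)[0]
    a,b=e1+d1*s[0],e2+d2*s[1]; return (a+b)/2,np.linalg.norm(a-b)
def proj(c,p):
    q=R.from_euler('xyz',c['orientation'],degrees=True).as_matrix().T@(np.array(p)-c['eye'])
    w=np.array(c['intrinsics'])@[q[0],-q[1],-q[2]]; return w[:2]/w[2]
E
python3 - <<'E'
from h import *; import pickle
t=pickle.load(open('top.pkl','rb'));s=pickle.load(open('side.pkl','rb'))
a=cv2.resize(t['pixels'][190:295,385:480],None,fx=5,fy=5,interpolation=cv2.INTER_CUBIC)[:500]
b=cv2.resize(s['pixels'][140:220,290:390],None,fx=5,fy=5,interpolation=cv2.INTER_CUBIC)
o=np.zeros((590,800,3),np.uint8)
a=cv2.resize(t['pixels'][190:295,390:475],(340,420),interpolation=cv2.INTER_CUBIC) #x4
b=cv2.resize(s['pixels'][140:220,290:390],(450,360),interpolation=cv2.INTER_CUBIC) #x4.5
o[:420,:340]=a;o[:360,350:]=b
cv2.imwrite('pics/crop.png',o[:430,:,::-1])
# tile and dock plate edges in top
g=t['pixels'].astype(int)
m=((g.min(2)>150)&(g.max(2)-g.min(2)<40)).astype(np.uint8)
for c in cv2.findContours(m,cv2.RETR_EXTERNAL,cv2.CHAIN_APPROX_SIMPLE)[0]:
    if cv2.contourArea(c)>300:
        rr=cv2.minAreaRect(c); print(np.round(rr[0]),rr[1],rr[2])
        q=np.array([onz(t,u,v,0.01)[:2] for u,v in cv2.boxPoints(rr)]);print(q.round(4).tolist(),q.mean(0))
E
```

```text
[132. 350.] (59.35292053222656, 29.121761322021484) 33.6900634765625
[[0.311, 0.4377], [0.3623, 0.4066], [0.2958, 0.2986], [0.2452, 0.33]] [0.30359451 0.36822275]
[590. 309.] (135.35765075683594, 92.2864990234375) 81.11934661865234
[[0.5352, -0.4844], [0.57, -0.6808], [0.2882, -0.7135], [0.255, -0.5219]] [ 0.41210092 -0.60011367]
[406. 238.] (30.41130256652832, 81.95420837402344) 13.523159980773926
[[0.4734, -0.1566], [0.6469, -0.1968], [0.6326, -0.2608], [0.4595, -0.2197]] [ 0.5530884  -0.20845553]
[449. 238.] (77.66935729980469, 19.495323181152344) 81.02737426757812
[[0.6348, -0.2679], [0.6423, -0.3096], [0.4766, -0.3344], [0.4693, -0.2933]] [ 0.55573418 -0.30128635]
[306. 241.] (91.7547378540039, 92.91183471679688) 80.09581756591797
[[0.6216, 0.1235], [0.6607, -0.0741], [0.4653, -0.1106], [0.4274, 0.0837]] [0.5437587  0.00563109]
[119. 160.] (38.0, 146.0) 90.0
[[0.7515, 0.5805], [0.7578, 0.2602], [0.673, 0.2566], [0.6667, 0.5745]] [0.71226011 0.41794714]
```

View pics/crop.png

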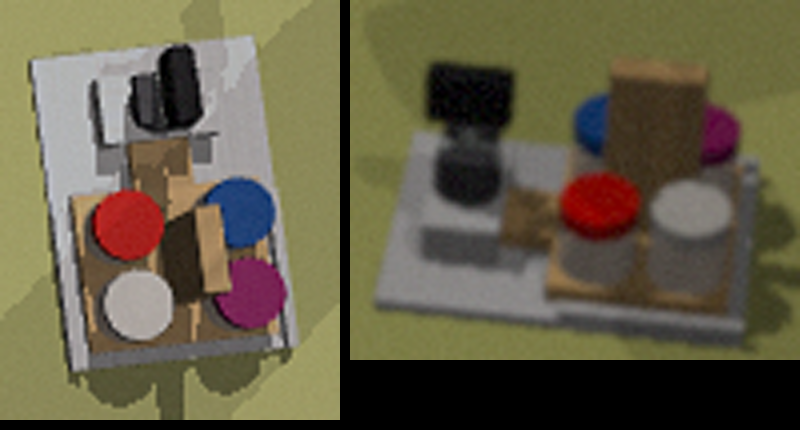

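The crop shows the knob bar's top face at about (435,211.5) in the top view and the board's top face at about (443,252). In the side view the board's top is at about (359,155.5) and the knob's visible face at about (317,161). Carrier orientation follows the dock, with the tongue towards the top of the image.

Run:
```python
from h import *; import pickle
t=pickle.load(open('top.pkl','rb'));s=pickle.load(open('side.pkl','rb'))
cr=lambda x,y:(390+x/4-.4,190+y/4-.4); cs=lambda x,y:(290+(x-350)/4.5-.4,140+y/4.5-.4)
print('knob onz',onz(t,*cr(181,86),.096)); print('knob tri',tri(t,cr(178,86),s,cs(470,72)))
print('board tri',tri(t,cr(213,249),s,cs(659,68)))
for z in(.102,.106,.112): print(z,onz(t,*cr(213,249),z),onz(s,*cs(659,68),z))
# yaw from pots: lids
for a,b in (((129,224),(139,305)),((241,211),(250,292))):
    p=onz(t,*cr(*a),.054)-onz(t,*cr(*b),.054); print('pots yaw',np.degrees(np.arctan2(p[1],p[0])),p[:2])
pots=[onz(t,*cr(*a),.054) for a in((129,224),(139,305),(241,211),(250,292))];print('pots mean',np.mean(pots,0))
# plate corners
for a in((31,61),(252,37),(296,345),(75,370)):print('plate',onz(t,*cr(*a),.004))
# knob yaw
p=onz(t,*cr(188,45),.096)-onz(t,*cr(195,120),.096);print('knob yaw',np.degrees(np.arctan2(p[1],p[0])))
```

```text
knob onz [ 0.59818504 -0.25356491  0.096     ]
knob tri (array([ 0.59632104, -0.25168124,  0.09866663]), np.float64(0.002752648378548305))
board tri (array([ 0.51348366, -0.26675295,  0.10817283]), np.float64(0.002898551386112581))
0.102 [ 0.51554807 -0.267971    0.102     ] [ 0.51334409 -0.27451924  0.102     ]
0.106 [ 0.51514825 -0.26709477  0.106     ] [ 0.51248857 -0.26950047  0.106     ]
0.112 [ 0.51454851 -0.26578042  0.112     ] [ 0.51120529 -0.26197232  0.112     ]
pots yaw 6.987319399828128 [0.04190733 0.00513616]
pots yaw 5.984198025693755 [0.04196962 0.00439948]
pots mean [ 0.51547307 -0.2664616   0.054     ]
plate [ 0.62599068 -0.19106644  0.004     ]
plate [ 0.64161511 -0.31114268  0.004     ]
plate [ 0.47454781 -0.33366077  0.004     ]
plate [ 0.45877081 -0.21532192  0.004     ]
knob yaw 5.079852257348721
```

Request:
drive_tool(
  rows=[
    {"fingers": 0.2, "x": -0.05, "y": 0.025, "z": 0.0, "spin": 0.03},
    {"fingers": 0.2, "x": -0.105, "y": 0.053, "z": 0.02, "spin": 0.06},
    {"fingers": 0.2, "x": -0.16, "y": 0.081, "z": 0.04, "spin": 0.09},
    {"fingers": 0.2, "x": -0.215, "y": 0.109, "z": 0.06, "spin": 0.12},
    {"fingers": 0.2, "x": -0.27, "y": 0.137, "z": 0.07, "spin": 0.15},
    {"fingers": 0.2, "x": -0.325, "y": 0.165, "z": 0.08, "spin": 0.183},
    {"fingers": 0.2, "x": -0.38, "y": 0.193, "z": 0.08, "spin": 0.183},
    {"fingers": 0.2, "x": -0.435, "y": 0.22, "z": 0.08, "spin": 0.183},
    {"fingers": 0.2, "x": -0.487, "y": 0.247, "z": 0.08, "spin": 0.183},
    {"fingers": 0.2, "x": -0.487, "y": 0.247, "z": 0.08, "spin": 0.183},
  ],
)

```text
time_s: 1.35
tcp_pos: [0.5991, -0.2505, 0.1647]
eef_rot: [180.0, -0.0, -172.0]
contact_force: [-1.1, -0.3, -0.6]
gripper_width: 0.0528
gripper_force: 0.0
```

Run:
```python
from plant import sensors,cams
import cv2,pickle,numpy as np
from h import *
st=sensors.get_state();print(st['time_s'],st['tcp_pos'],st['eef_rot'],st['gripper_width'])
o=np.zeros((480,800,3),np.uint8)
for i,(n,(u,v)) in enumerate((("top",(385,180)),("side",(270,100)))):
    c=cams.capture(n);pickle.dump(c,open(n+'1.pkl','wb'))
    o[:,i*400:i*400+400]=cv2.resize(c['pixels'][v:v+120,u:u+100],(400,480),interpolation=cv2.INTER_CUBIC)
cv2.imwrite('pics/k1.png',o[:,:,::-1])
```

```text
1.35 [ 0.59913234 -0.25050634  0.16470761] [ 1.79984873e+02 -2.15491532e-02 -1.71968733e+02] 0.052796413975106225
```

View pics/k1.png

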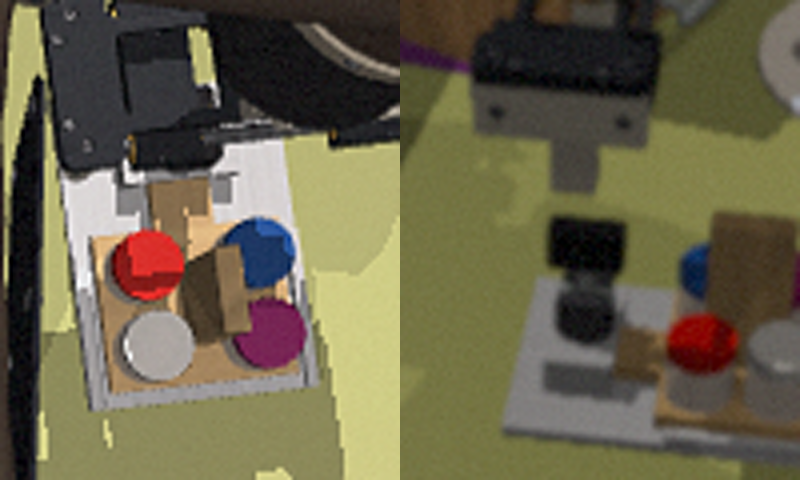

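The fingers hang over the knob. In the side crop the near fingertip is at about (575,190) and the knob face at about (587,245), so I'll check the x offset by projection.

Run:
```python
from h import *; import pickle
s=pickle.load(open('side1.pkl','rb'))
# pixel centres, crop x4 from (270,100); side half offset 400
px=lambda x,y:(270+(x-400)/4-.4,100+y/4-.4)
print('tip pix',px(575,190),'proj near finger tip',proj(s,(.5991,-.2505+.035,.146)))
K=(.5975,-.254);c,sn=np.cos(np.radians(7.8)),np.sin(np.radians(7.8))
for a,b,z in((20,7,.096),(-20,7,.096),(20,7,.068),(-20,7,.068)):
    print(proj(s,(K[0]+a/1e3*c-b/1e3*sn,K[1]+a/1e3*sn+b/1e3*c,z)))
print('seen TL,TR,BL,BR',px(552,222),px(626,222),px(550,270),px(620,275))
```

```text
tip pix (313.35, 147.1) proj near finger tip [309.44281409 147.03551793]
[305.06628745 156.92014963]
[324.67281149 158.8243155 ]
[305.06779541 167.6635532 ]
[324.32989772 169.56769249]
seen TL,TR,BL,BR (307.6, 155.1) (326.1, 155.1) (307.1, 167.1) (324.6, 168.35)
```

Request:
drive_tool(
  rows=[
    {"fingers": 0.2, "x": -0.001, "z": 0.03},
    {"fingers": 0.2, "x": -0.001, "z": 0.06},
    {"fingers": 0.2, "x": -0.001, "z": 0.075},
    {"fingers": 0.2, "x": -0.001, "z": 0.081},
    {"fingers": 0.2, "x": -0.001, "z": 0.081},
    {"fingers": -1, "x": -0.001, "z": 0.081},
    {"fingers": -1, "x": -0.001, "z": 0.081},
    {"fingers": -1, "x": -0.001, "z": 0.081},
    {"fingers": -1, "x": -0.001, "z": 0.081},
  ],
  newtons=25,
)

```text
invalid input
```

Request:
drive_tool(
  rows=[
    {"fingers": 0.2, "x": -0.001, "y": 0, "z": 0.03, "spin": 0},
    {"fingers": 0.2, "x": -0.001, "y": 0, "z": 0.06, "spin": 0},
    {"fingers": 0.2, "x": -0.001, "y": 0, "z": 0.075, "spin": 0},
    {"fingers": 0.2, "x": -0.001, "y": 0, "z": 0.081, "spin": 0},
    {"fingers": 0.2, "x": -0.001, "y": 0, "z": 0.081, "spin": 0},
    {"fingers": -1, "x": -0.001, "y": 0, "z": 0.081, "spin": 0},
    {"fingers": -1, "x": -0.001, "y": 0, "z": 0.081, "spin": 0},
    {"fingers": -1, "x": -0.001, "y": 0, "z": 0.081, "spin": 0},
    {"fingers": -1, "x": -0.001, "y": 0, "z": 0.081, "spin": 0},
  ],
  newtons=25,
)

```text
time_s: 2.58
tcp_pos: [0.5977, -0.2536, 0.0848]
eef_rot: [-180.0, 0.0, -172.2]
contact_force: [-0.1, 0.3, -0.3]
gripper_width: 0.0181
gripper_force: 0.0
```

Request:
drive_tool(
  rows=[
    {"fingers": -1, "x": 0, "y": 0, "z": 0, "spin": 0},
    {"fingers": -1, "x": 0, "y": 0, "z": 0, "spin": 0},
    {"fingers": -1, "x": 0, "y": 0, "z": 0, "spin": 0},
    {"fingers": -1, "x": 0, "y": 0, "z": 0, "spin": 0},
  ],
  newtons=35,
)

```text
time_s: 3.08
tcp_pos: [0.5978, -0.254, 0.0848]
eef_rot: [-180.0, 0.0, -172.2]
contact_force: [-0.0, -4.5, 1.2]
gripper_width: 0.0138
gripper_force: 35.0
```

Request:
drive_tool(
  rows=[
    {"fingers": -1, "x": 0, "y": -0.001, "z": -0.004, "spin": 0},
    {"fingers": -1, "x": 0, "y": -0.001, "z": -0.008, "spin": 0},
    {"fingers": -1, "x": 0, "y": -0.001, "z": -0.012, "spin": 0},
    {"fingers": -1, "x": 0, "y": -0.001, "z": -0.015, "spin": 0},
    {"fingers": -1, "x": 0, "y": -0.001, "z": -0.017, "spin": 0},
    {"fingers": -1, "x": 0, "y": -0.001, "z": -0.017, "spin": 0},
    {"fingers": -1, "x": 0, "y": -0.001, "z": -0.017, "spin": 0},
  ],
)

```text
time_s: 3.95
tcp_pos: [0.5975, -0.2544, 0.1013]
eef_rot: [180.0, -0.0, -172.2]
contact_force: [2.4, 0.4, -10.6]
gripper_width: 0.0137
gripper_force: 35.0
```

Request:
drive_tool(
  rows=[
    {"fingers": -1, "x": 0, "y": 0, "z": 0, "spin": 0.13},
    {"fingers": -1, "x": 0, "y": 0, "z": 0, "spin": 0.28},
    {"fingers": -1, "x": 0, "y": 0, "z": 0, "spin": 0.43},
    {"fingers": -1, "x": 0, "y": 0, "z": 0, "spin": 0.58},
    {"fingers": -1, "x": 0, "y": 0, "z": 0, "spin": 0.73},
    {"fingers": -1, "x": 0, "y": 0, "z": 0, "spin": 0.88},
    {"fingers": -1, "x": 0, "y": 0, "z": 0, "spin": 1.0},
    {"fingers": -1, "x": 0, "y": 0, "z": 0, "spin": 1.06},
    {"fingers": -1, "x": 0, "y": 0, "z": 0, "spin": 1.06},
    {"fingers": -1, "x": 0, "y": 0, "z": 0, "spin": 1.06},
  ],
)

```text
time_s: 5.2
tcp_pos: [0.5972, -0.2552, 0.1014]
eef_rot: [-179.9, -0.0, 127.1]
contact_force: [1.6, -5.3, -11.4]
gripper_width: 0.0136
gripper_force: 35.0
```

Now lower about 5 mm onto the sleeve and check the force.

Request:
drive_tool(
  rows=[
    {"fingers": -1, "x": 0, "y": 0, "z": 0.002, "spin": 0},
    {"fingers": -1, "x": 0, "y": 0, "z": 0.004, "spin": 0},
    {"fingers": -1, "x": 0, "y": 0, "z": 0.005, "spin": 0},
    {"fingers": -1, "x": 0, "y": 0, "z": 0.005, "spin": 0},
    {"fingers": -1, "x": 0, "y": 0, "z": 0.005, "spin": 0},
  ],
)

```text
time_s: 5.82
tcp_pos: [0.5973, -0.2552, 0.0968]
eef_rot: [-179.9, 0.0, 127.1]
contact_force: [0.5, -5.0, -8.2]
gripper_width: 0.0137
gripper_force: 35.0
```

Request:
drive_tool(
  rows=[
    {"fingers": -1, "x": 0, "y": 0, "z": 0.0005, "spin": 0},
    {"fingers": -1, "x": 0, "y": 0, "z": 0.001, "spin": 0},
    {"fingers": -1, "x": 0, "y": 0, "z": 0.001, "spin": 0},
    {"fingers": 0.1, "x": 0, "y": 0, "z": 0.001, "spin": 0},
    {"fingers": 0.1, "x": 0, "y": 0, "z": 0.001, "spin": 0},
    {"fingers": 0.1, "x": 0, "y": 0, "z": 0.001, "spin": 0},
    {"fingers": 0.1, "x": 0, "y": 0, "z": 0.001, "spin": 0},
    {"fingers": 0.1, "x": 0, "y": 0, "z": 0.001, "spin": 0},
    {"fingers": 0.1, "x": 0, "y": 0, "z": 0.001, "spin": 0},
    {"fingers": 0.1, "x": 0, "y": 0, "z": 0.001, "spin": 0},
  ],
)

```text
time_s: 7.08
tcp_pos: [0.5977, -0.2546, 0.0955]
eef_rot: [-180.0, -0.0, 127.0]
contact_force: [1.0, 0.3, -0.1]
gripper_width: 0.0482
gripper_force: 0.0
```

Request:
drive_tool(
  rows=[
    {"fingers": 0.1, "x": 0, "y": 0, "z": -0.02, "spin": -0.1},
    {"fingers": 0.1, "x": 0, "y": 0, "z": -0.05, "spin": -0.25},
    {"fingers": 0.2, "x": 0, "y": 0, "z": -0.07, "spin": -0.4},
    {"fingers": 0.2, "x": 0, "y": 0, "z": -0.07, "spin": -0.57},
    {"fingers": 0.2, "x": 0, "y": 0, "z": -0.07, "spin": -0.74},
    {"fingers": 0.2, "x": 0, "y": 0, "z": -0.07, "spin": -0.9},
    {"fingers": 0.2, "x": 0, "y": 0, "z": -0.07, "spin": -1.06},
    {"fingers": 0.2, "x": 0, "y": 0, "z": -0.07, "spin": -1.06},
    {"fingers": 0.2, "x": 0, "y": 0, "z": -0.07, "spin": -1.06},
  ],
)

```text
time_s: 8.2
tcp_pos: [0.5977, -0.2546, 0.1655]
eef_rot: [180.0, -0.0, -172.4]
contact_force: [-0.0, 0.1, -0.1]
gripper_width: 0.053
gripper_force: 0.0
```

Run:
```python
from plant import sensors,cams
import cv2,pickle,numpy as np
from h import *
o=np.zeros((480,800,3),np.uint8)
for i,(n,(u,v)) in enumerate((("top",(385,180)),("side",(290,110)))):
    c=cams.capture(n);pickle.dump(c,open(n+'2.pkl','wb'))
    o[:,i*400:i*400+400]=cv2.resize(c['pixels'][v:v+120,u:u+100],(400,480),interpolation=cv2.INTER_CUBIC)
cv2.imwrite('pics/k2.png',o[:,:,::-1])
```

```text
(no output)
```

View pics/k2.png

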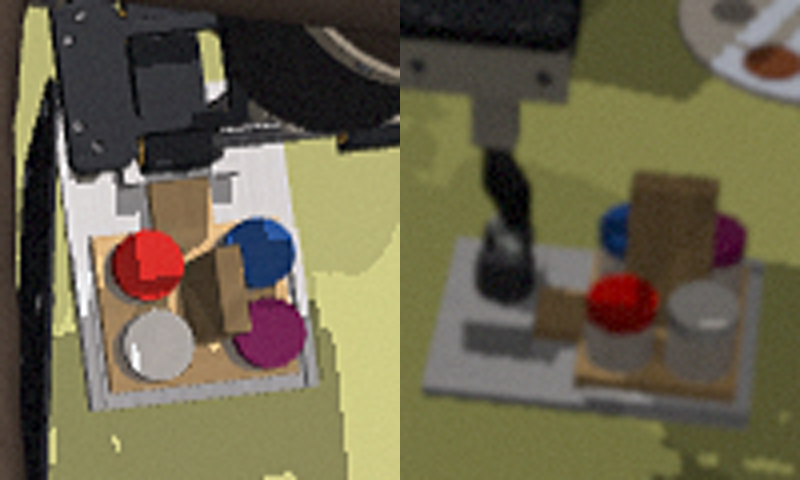

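The knob is turned and stays raised, with the fingers off it. Now to the carrier's board.

Request:
drive_tool(
  rows=[
    {"fingers": 0.2, "x": 0.045, "y": 0, "z": 0, "spin": 0},
    {"fingers": 0.2, "x": 0.085, "y": 0, "z": 0, "spin": 0},
    {"fingers": 0.2, "x": 0.085, "y": 0, "z": 0.03, "spin": 0},
    {"fingers": 0.2, "x": 0.085, "y": 0, "z": 0.06, "spin": 0},
    {"fingers": 0.2, "x": 0.085, "y": 0, "z": 0.075, "spin": 0},
    {"fingers": 0.2, "x": 0.085, "y": 0, "z": 0.075, "spin": 0},
    {"fingers": -1, "x": 0.085, "y": 0, "z": 0.075, "spin": 0},
    {"fingers": -1, "x": 0.085, "y": 0, "z": 0.075, "spin": 0},
    {"fingers": -1, "x": 0.085, "y": 0, "z": 0.075, "spin": 0},
    {"fingers": -1, "x": 0.085, "y": 0, "z": 0.075, "spin": 0},
  ],
  newtons=10,
)

```text
time_s: 9.55
tcp_pos: [0.5137, -0.2662, 0.0909]
eef_rot: [-180.0, 0.0, -172.2]
contact_force: [1.0, 0.2, -0.2]
gripper_width: 0.018
gripper_force: 0.0
```

Request:
drive_tool(
  rows=[
    {"fingers": -1, "x": 0, "y": 0, "z": 0, "spin": 0},
    {"fingers": -1, "x": 0, "y": 0, "z": 0, "spin": 0},
    {"fingers": -1, "x": 0, "y": 0, "z": 0, "spin": 0},
    {"fingers": -1, "x": 0, "y": 0, "z": 0, "spin": 0},
  ],
  newtons=40,
)

```text
time_s: 10.05
tcp_pos: [0.5135, -0.266, 0.0907]
eef_rot: [180.0, 0.0, -172.2]
contact_force: [-1.6, 3.1, 3.9]
gripper_width: 0.0142
gripper_force: 40.0
```

Request:
drive_tool(
  rows=[
    {"fingers": -1, "x": 0.003, "y": 0, "z": 0, "spin": 0},
    {"fingers": -1, "x": 0.008, "y": 0, "z": 0, "spin": 0},
    {"fingers": -1, "x": 0.014, "y": 0, "z": 0, "spin": 0},
    {"fingers": -1, "x": 0.02, "y": 0, "z": 0, "spin": 0},
    {"fingers": -1, "x": 0.02, "y": 0, "z": 0, "spin": 0},
  ],
)

```text
time_s: 10.68
tcp_pos: [0.4926, -0.269, 0.0907]
eef_rot: [180.0, -0.1, -172.2]
contact_force: [-1.3, 1.4, 5.1]
gripper_width: 0.0138
gripper_force: 40.0
```

Request:
drive_tool(
  rows=[
    {"fingers": -1, "x": 0.007, "y": 0, "z": 0, "spin": 0},
    {"fingers": -1, "x": 0.015, "y": 0, "z": 0, "spin": 0},
    {"fingers": -1, "x": 0.023, "y": 0, "z": 0, "spin": 0},
    {"fingers": -1, "x": 0.031, "y": 0, "z": 0, "spin": 0},
    {"fingers": -1, "x": 0.039, "y": 0, "z": 0, "spin": 0},
    {"fingers": -1, "x": 0.045, "y": 0, "z": 0, "spin": 0},
    {"fingers": -1, "x": 0.047, "y": 0, "z": 0, "spin": 0},
    {"fingers": -1, "x": 0.047, "y": 0, "z": 0, "spin": 0},
  ],
)

```text
time_s: 11.68
tcp_pos: [0.4465, -0.2752, 0.0904]
eef_rot: [180.0, -0.1, -172.2]
contact_force: [0.4, -0.6, 2.7]
gripper_width: 0.0138
gripper_force: 40.0
```

Request:
drive_tool(
  rows=[
    {"fingers": -1, "x": 0, "y": 0, "z": -0.005, "spin": 0},
    {"fingers": -1, "x": 0, "y": 0, "z": -0.015, "spin": 0},
    {"fingers": -1, "x": 0, "y": 0, "z": -0.03, "spin": 0},
    {"fingers": -1, "x": 0, "y": 0, "z": -0.045, "spin": 0},
    {"fingers": -1, "x": 0, "y": 0, "z": -0.06, "spin": 0},
    {"fingers": -1, "x": 0, "y": 0, "z": -0.07, "spin": 0},
    {"fingers": -1, "x": 0, "y": 0, "z": -0.07, "spin": 0},
  ],
)

```text
time_s: 12.55
tcp_pos: [0.4476, -0.2753, 0.1616]
eef_rot: [-180.0, 0.1, -172.2]
contact_force: [0.1, -0.2, -4.5]
gripper_width: 0.0138
gripper_force: 40.0
```

Request:
drive_tool(
  rows=[
    {"fingers": -1, "x": 0, "y": 0.015, "z": 0, "spin": 0},
    {"fingers": -1, "x": -0.01, "y": 0.045, "z": 0, "spin": 0},
    {"fingers": -1, "x": -0.025, "y": 0.08, "z": 0, "spin": 0},
    {"fingers": -1, "x": -0.045, "y": 0.12, "z": 0, "spin": 0},
    {"fingers": -1, "x": -0.07, "y": 0.16, "z": 0, "spin": 0},
    {"fingers": -1, "x": -0.095, "y": 0.2, "z": 0, "spin": 0},
    {"fingers": -1, "x": -0.115, "y": 0.235, "z": 0, "spin": 0},
    {"fingers": -1, "x": -0.13, "y": 0.258, "z": 0, "spin": 0},
    {"fingers": -1, "x": -0.134, "y": 0.265, "z": 0, "spin": 0},
    {"fingers": -1, "x": -0.134, "y": 0.265, "z": 0, "spin": 0},
  ],
)

```text
time_s: 13.8
tcp_pos: [0.5433, 0.0059, 0.1599]
eef_rot: [-180.0, -0.1, -172.2]
contact_force: [-0.3, 0.1, -5.0]
gripper_width: 0.0137
gripper_force: 40.0
```

Request:
drive_tool(
  rows=[
    {"fingers": -1, "x": 0, "y": 0, "z": 0.01, "spin": 0},
    {"fingers": -1, "x": 0, "y": 0, "z": 0.025, "spin": 0},
    {"fingers": -1, "x": 0, "y": 0, "z": 0.04, "spin": 0},
    {"fingers": -1, "x": 0, "y": 0, "z": 0.052, "spin": 0},
    {"fingers": -1, "x": 0, "y": 0, "z": 0.06, "spin": 0},
    {"fingers": -1, "x": 0, "y": 0, "z": 0.06, "spin": 0},
    {"fingers": -1, "x": 0, "y": 0, "z": 0.06, "spin": 0},
  ],
)

```text
time_s: 14.68
tcp_pos: [0.5444, 0.0056, 0.1009]
eef_rot: [-180.0, 0.0, -172.2]
contact_force: [-0.0, -0.1, -4.2]
gripper_width: 0.0137
gripper_force: 40.0
```

Run:
```python
from plant import cams
import cv2
c=cams.capture("side");cv2.imwrite('pics/p3.png',c['pixels'][60:380,150:470,::-1])
```

```text
(no output)
```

View pics/p3.png

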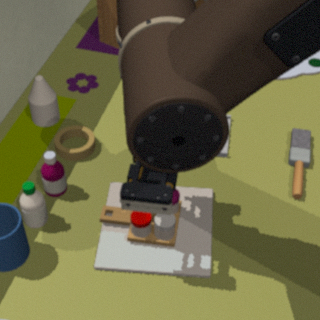

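The carrier is over the tile's middle: base near crop (155,232), tile centre near (157,230). Lowering it to contact.

Request:
drive_tool(
  rows=[
    {"fingers": -1, "x": 0, "y": 0, "z": 0.002, "spin": 0},
    {"fingers": -1, "x": 0, "y": 0, "z": 0.004, "spin": 0},
    {"fingers": -1, "x": 0, "y": 0, "z": 0.005, "spin": 0},
    {"fingers": -1, "x": 0, "y": 0, "z": 0.005, "spin": 0},
    {"fingers": -1, "x": 0, "y": 0, "z": 0.005, "spin": 0},
  ],
)

```text
time_s: 15.35
tcp_pos: [0.544, 0.0055, 0.0956]
eef_rot: [-180.0, 0.0, -172.2]
contact_force: [-0.6, 0.4, -4.9]
gripper_width: 0.0138
gripper_force: 40.0
```

Request:
drive_tool(
  rows=[
    {"fingers": -1, "x": 0, "y": 0, "z": 0.001, "spin": 0},
    {"fingers": -1, "x": 0, "y": 0, "z": 0.0015, "spin": 0},
    {"fingers": -1, "x": 0, "y": 0, "z": 0.0015, "spin": 0},
  ],
)

```text
time_s: 15.72
tcp_pos: [0.5444, 0.0056, 0.0949]
eef_rot: [-180.0, 0.0, -172.2]
contact_force: [-1.4, 1.4, 5.3]
gripper_width: 0.0138
gripper_force: 40.0
```

Contact made: the force has gone from -4.9 to +5.3 N. Release and rise.

Request:
drive_tool(
  rows=[
    {"fingers": -0.7, "x": 0, "y": 0, "z": 0, "spin": 0},
    {"fingers": -0.2, "x": 0, "y": 0, "z": 0, "spin": 0},
    {"fingers": 0.2, "x": 0, "y": 0, "z": 0, "spin": 0},
    {"fingers": 0.2, "x": 0, "y": 0, "z": 0, "spin": 0},
    {"fingers": 0.2, "x": 0, "y": 0, "z": 0, "spin": 0},
    {"fingers": 0.2, "x": 0, "y": 0, "z": 0, "spin": 0},
    {"fingers": 0.2, "x": 0, "y": 0, "z": 0, "spin": 0},
  ],
)

```text
time_s: 16.6
tcp_pos: [0.544, 0.0055, 0.094]
eef_rot: [180.0, -0.0, -172.2]
contact_force: [-0.6, 0.1, 0.4]
gripper_width: 0.0522
gripper_force: 0.0
```

Request:
drive_tool(
  rows=[
    {"fingers": 0.2, "x": 0, "y": 0, "z": -0.02, "spin": 0},
    {"fingers": 0.2, "x": 0, "y": 0, "z": -0.06, "spin": 0},
    {"fingers": 0.2, "x": 0, "y": 0, "z": -0.11, "spin": 0},
    {"fingers": 0.2, "x": 0.02, "y": 0.03, "z": -0.15, "spin": 0},
    {"fingers": 0.2, "x": 0.03, "y": 0.08, "z": -0.15, "spin": 0},
    {"fingers": 0.2, "x": 0.03, "y": 0.13, "z": -0.15, "spin": 0},
    {"fingers": 0.2, "x": 0.03, "y": 0.18, "z": -0.15, "spin": 0},
    {"fingers": 0.2, "x": 0.03, "y": 0.22, "z": -0.15, "spin": 0},
    {"fingers": 0.2, "x": 0.03, "y": 0.22, "z": -0.15, "spin": 0},
    {"fingers": 0.2, "x": 0.03, "y": 0.22, "z": -0.15, "spin": 0},
  ],
)

```text
time_s: 17.85
tcp_pos: [0.4843, 0.2193, 0.2439]
eef_rot: [-180.0, -0.0, -172.2]
contact_force: [0.1, 0.2, 0.1]
gripper_width: 0.0528
gripper_force: 0.0
```

Run:
```python
from plant import cams
import cv2
c=cams.capture("top");cv2.imwrite('pics/p4.png',cv2.resize(c['pixels'][170:320,240:480,::-1],None,fx=3,fy=3))
```

```text
(no output)
```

View pics/p4.png

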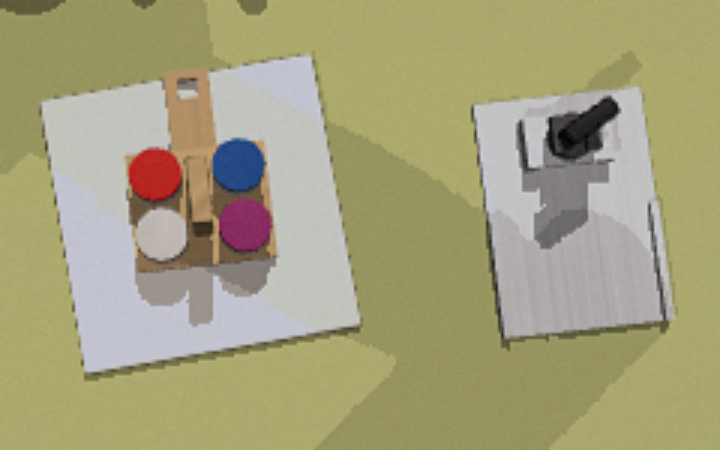

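The carrier stands upright in the middle of the tile: pots around crop (200,200), tile centre near (200,215). The dock is empty, and its knob at (585,122) is still turned and raised. Handing in.

```bash
python3 -c "
from plant import r; print(r.close_job())"
```

```text
the job is handed in; nothing more can be done
None
```

The job is handed in at about 18 s of the 58 s allowed: the last picture shows the knob twisted and still up and the pot carrier upright and released near the tile's middle; no verdict was returned.

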